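Fit the hand guard onto the vegetable slicer

ROBOT

A 6-joint arm with a two-finger parallel gripper is mounted at the origin on a cart in front of the work surface, level with it; the furniture and walls round the work are solid. World frame = base frame: x ahead of the robot, y to its left, z up, the work surface at z = 0. Lengths are in mm, angles in rad, forces in N, time in s.
With the tool pointing down it reaches from about 325 to 775 mm from the base axis. Payload 5.5 kg.
Tool frame: the origin (TCP) lies midway between the tips of the shut fingers; the grasp point (between the pads) lies 19 mm behind it; z points along the fingers, y is the line along which they close (so a half turn about z gives the same grasp; the last joint's range is limited). The gripper opens to 85 mm and grips with 20 to 120 N. Pads are 22 mm wide; open, the fingers measure 114 mm over their backs; the gripper's body (76 mm by 85 mm) begins 54 mm behind the grasp point. The pads swing forward as they close: fully open they stand 13 mm farther back than shut.
Start: joints at [-1.324, 0.091, 1.231, -0, 1.82, -0.057], TCP at [179.489, -572.538, 231.275] pointing down, gripper open.
Joint ranges: [-2.87, 2.87], [-0.86, 2.18], [0.17, 2.46], [-1.51, 4.65], [0.06, 2.69], [-2.65, 2.65]. Speed limits (rad/s): [2.57, 2.57, 3.01, 3.14, 3.14, 3.14].

INTERFACE

Orientations are given as [roll, pitch, yaw] about the fixed x, y, z axes, in that order (R = Rz(yaw) Ry(pitch) Rx(roll)).
In Python, from station import ctrl gives the robot as it stands.
- The arm moves only by the tool carry_out, never from a script. Its argument "plan" is a list of rows, each a list of 3 entries, a list of its own where there are three numbers: the shift along the tool's x, y, z in cm, then the turn, a rotation vector about the tool's x, y, z in degrees, then the gripper's target within -1 to 1 (fully open at 1, half-way at 0, shut at -1). In form: [[[x, y, z], [ax, ay, az], jaw], ...]. A call has exactly 5 rows; each row is the pose to reach, as a shift and turn from the pose commanded when the call began, along the tool's axes at that moment; what a row does not reach only later rows make up. A row lasts 1/10 s, in which the tool goes at most 50 mm and 8.59 degrees, less where a joint would pass 70% of its speed; a pose out of reach is approached as far as the arm can. A call with a gripper value outside its range is refused whole. The fingers move at their own pace and stop on an object; "newtons" is the grip in N (left out, the last holds). Time passes only in rows, so rows that repeat a pose let the fingers close, or fill a call up. It gives the time, the measured TCP pose, the force, the opening and the grip force at its end, in the units of the state.
- ctrl.observe(): the state, without advancing time (a new reading comes with each control period).
- ctrl.read_camera(name): name is "side" or "top" or "wrist"; returns the picture (384x512x3 uint8, red, green, blue); there is no depth.
- ctrl.camera_params(name): a dict with "mtx" (3x3 intrinsics, pixels), "origin" and "rotation" of the camera in the world. Camera axes: x right, y up, looking along -z (the intrinsics and any distortion apply to the point x, -y, -z); pixel columns grow to the right and rows downward; lengths in mm; the calibration is good to about 2 mm. A picture is of the moment at which its call begins: read the wrist's pose just before it. camera_params takes no time and is no camera call; for the wrist camera it gives the pose at the moment of the call.
- ctrl.hand_in(): hands the job in; it is judged then, once.
The state is a dict: "time": time; "joint_pos": joint angles; "joint_velocities": joint speeds; "tau": joint torques, N m; "ee_pos": TCP position; "ee_rot": TCP orientation; "contact_force": force on the tool from outside, world axes, zero at the start; "torque": the same for the moment, N m; "opening": finger opening in mm; "grip_force": force on a finger pad.
Only numpy, scipy, OpenCV 4.12 (cv2) and the standard library are available. Lean on these libraries where they do the work, as an engineer would, in place of code of your own. Each camera call takes 0.05 s, during which the arm holds its last target. There are 200 camera calls.

TASK

Fit the hand guard with the rectangular foot onto the vegetable slicer: set it on the slicer's open landing, slide its foot in under the two lips and push it along the track fully home to the end stop, then let go. Leave the round-footed press standing where it is.

Things in the scene. Friction and masses are not known exactly. Their poses are not given: they have to be found in the camera images.
- guard: Hand guard, loose, white plastic, 0.14 kg, standing on a flat RECTANGULAR foot 64 (its x) x 72 (its y) x 6 mm. On the foot a neck 30 x 22 mm carries a grip bar 54 mm along x, 24 mm across y, 40 to 76 mm above the underside: pinch the bar across its y at 58 mm height. Origin: centre of the underside, z up. Alike when turned half round.
- slicer: Flat vegetable slicer, fixed, grey with steel deck, 210 (x) x 110 (y) x 38 mm high. Origin: centre of its underside, on the worktop; +x runs from the open end to the end stop, roughly to the robot's left. Deck level at z=14 mm, x=-105 to 95. x=-105 to -32 is the open landing (set the guard at x=-68, y=0), flanked from x=-62 by guides up to z=24 that funnel from 98 to 84 mm apart.
- slicer_home (a point): The guard's origin when fully home: on the deck at slicer x=63, y=0, z=14 mm; axes as the slicer's. Track x=-20 to 95 (slicer x): walls 84 mm apart, two lips 52 mm apart over it, undersides at z=26, tops z=30; their ends turn up (z=36) from x=-32. The guard's foot gets under them only from the landing, its x along the track, neck between the lips. End stop face at x=95.
- press: Bystander, loose: dough press of the same white plastic with the same grip bar as the guard, but with a ROUND foot 88 mm in diameter, which does not fit the track. Origin: centre of the underside. Leave it in place.

How it is judged (in metres and radians):
On the way, in this order (a step that is already met when the one before it is completed fails the run):
1. the guard is at the open end of the track, its foot down at deck level (x of guard in the frame of slicer between -0.105 and -0.02 m and y of guard in the frame of slicer between -0.02 and 0.02 m and z of guard in the frame of slicer between 0.009 and 0.024 m).
2. the guard's foot has gone wholly under the lips (x of guard in the frame of slicer above 0.012 m and y of guard in the frame of slicer between -0.02 and 0.02 m and z of guard in the frame of slicer between 0.009 and 0.024 m).
At the end, for the whole second after the job is handed in: The guard rests at deck level under the lips, within 13 mm of the end stop, along the track (11 degrees) and upright (7 degrees), at rest; the press stands upright within 30 mm of where it stood (x of guard in the frame of slicer above 0.05 m and y of guard in the frame of slicer between -0.014 and 0.014 m and z of guard in the frame of slicer between 0.009 and 0.022 m and angle between the x axis of guard and the x axis of slicer, either way round below 0.2 rad and angle between guard's own z axis and vertical below 0.12 rad and linear speed of guard below 0.02 m/s and distance of press from where it was at the start of the episode below 0.03 m and angle between press's own z axis and vertical below 0.2 rad); the robot touches nothing.
It fails at once if the press is moved more than 30 mm (distance of press from where it was at the start of the episode above 0.03 m).
It also fails if it takes over 43 s, if anything falls off the work surface, if the arm or the gripper's body presses on something with over 40 N, if the wrist force passes 120 N, or if a joint passes its speed limit or range.

## Working session

There is one attempt and no reset: what is moved stays moved. The work goes in short steps, Python scripts to look and compute and a tool call to move; the robot and the scene stay as the last step left them, time stands still between calls to the robot, and variables do not carry over. Pictures are saved under pics/ and viewed, at most 10 in all, crops included, and the job is handed in when it is done.

Besides the shell and the picture viewer there is one more tool, called as name(argument=value, ...), one argument or row to a line, values as JSON. carry_out: Moves the arm, as the interface text tells. Its arguments: {"type":"object","properties":{"plan":{"type":"array","items":{"type":"array"}},"newtons":{"type":"number"}},"required":["plan"]}

```bash
mkdir -p pics; python3 - <<'E'
from station import ctrl
import cv2,numpy as np
s=ctrl.observe();print({k:np.round(v,3) for k,v in s.items()})
for n in("top","side"):
    im=ctrl.read_camera(n);cv2.imwrite(f"pics/{n}0.png",im[:,:,::-1])
    p=ctrl.camera_params(n);print(n,{k:np.round(v,3).tolist() if k!='x' else 0 for k,v in p.items()})
E
```

```text
{'time': np.float64(0.0), 'joint_pos': array([-1.324,  0.092,  1.232,  0.   ,  1.82 , -0.057]), 'joint_velocities': array([ 0.   , -0.002,  0.   ,  0.   ,  0.001,  0.   ]), 'tau': array([-2.0000e-03, -4.5872e+01, -4.1803e+01, -0.0000e+00,  1.1000e-02,
        0.0000e+00]), 'ee_pos': array([ 179.414, -572.258,  230.155]), 'ee_rot': array([-3.14 , -0.   ,  0.304]), 'contact_force': array([-0.374,  1.073, -0.508]), 'torque': array([-0.01 ,  0.013, -0.007]), 'grip_force': np.float64(0.0), 'opening': np.float64(85.245)}
top {'mtx': [[444.464, 0.0, 257.257], [0.0, 444.464, 194.767], [0.0, 0.0, 1.0]], 'origin': [470.82, 22.313, 893.462], 'rotation': [0.05, 0.013, -1.596]}
side {'mtx': [[477.791, 0.0, 254.546], [0.0, 477.791, 188.224], [0.0, 0.0, 1.0]], 'origin': [470.196, -709.554, 584.99], 'rotation': [0.946, -0.008, -0.066]}
```

View pics/top0.png

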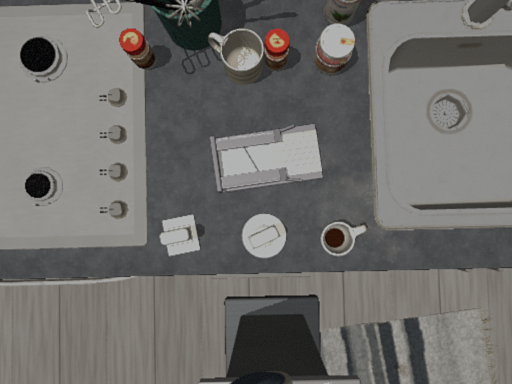

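View pics/side0.png

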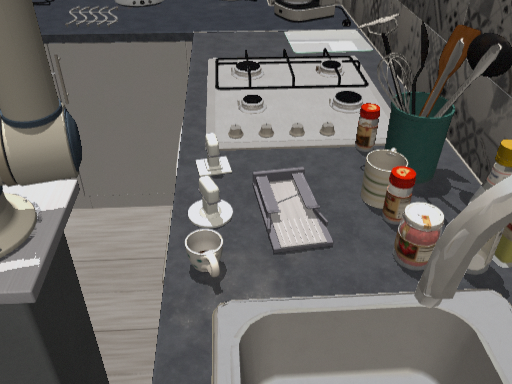

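The top view shows the guard (square foot) near (181,235), the press (round) at (264,235), and the slicer at (267,158) with its end stop on the left and landing on the right.

```bash
cat > h.py <<'E'
from station import ctrl
import cv2,numpy as np
from scipy.spatial.transform import Rotation as R
def ray(p,px,z):
    px=np.atleast_2d(np.float64(px)); K=np.array(p["mtx"])
    d=np.c_[(px[:,0]-K[0,2])/K[0,0],-(px[:,1]-K[1,2])/K[1,1],-np.ones(len(px))]
    r=np.array(p["rotation"]); M=r if r.shape==(3,3) else R.from_euler('xyz',r).as_matrix()
    d=d@M.T; o=np.array(p["origin"]); return o+d*((z-o[2])/d[:,2])[:,None]
E
python3 - <<'E'
from h import *
p=ctrl.camera_params("top");im=cv2.imread("pics/top0.png")
print({k:v for k,v in p.items() if k not in("mtx","origin","rotation")})
hsv=cv2.cvtColor(im,cv2.COLOR_BGR2HSV)
c=im[120:265,150:340];cv2.imwrite("pics/crop.png",cv2.resize(c,None,fx=4,fy=4,interpolation=cv2.INTER_CUBIC))
def rects(m,name,z):
    m=cv2.morphologyEx(m.astype(np.uint8),cv2.MORPH_OPEN,np.ones((2,2)))
    for k in cv2.findContours(m,0,2)[0]:
        if cv2.contourArea(k)<300: continue
        r=cv2.minAreaRect(k);b=cv2.boxPoints(r)
        if b.min(0)[0]<152 or b.max(0)[0]>330 or b.min(0)[1]<115 or b.max(0)[1]>262: continue
        w=ray(p,b,z);print(name,np.round(b).tolist(),np.round(w[:,:2]).tolist(),'c',np.round(w.mean(0)),np.round(cv2.contourArea(k)))
g=im.min(2)
rects(g>190,'white',6);rects(g>160,'white160',6);rects(g>100,'grey',24)
E
```

```text
{}
white160 [[244.0, 215.0], [286.0, 215.0], [286.0, 257.0], [244.0, 257.0]] [[476.0, 60.0], [474.0, -23.0], [391.0, -21.0], [393.0, 62.0]] c [433.  20.   6.] 1406.0
white160 [[221.0, 151.0], [253.0, 147.0], [257.0, 173.0], [225.0, 177.0]] [[605.0, 103.0], [613.0, 39.0], [560.0, 33.0], [553.0, 97.0]] c [583.  68.   6.] 648.0
white160 [[246.0, 141.0], [316.0, 130.0], [322.0, 172.0], [252.0, 182.0]] [[625.0, 54.0], [643.0, -89.0], [559.0, -99.0], [541.0, 43.0]] c [592. -23.   6.] 2124.0
grey [[242.0, 215.0], [286.0, 215.0], [286.0, 258.0], [242.0, 258.0]] [[476.0, 64.0], [474.0, -22.0], [390.0, -20.0], [392.0, 65.0]] c [433.  22.  24.] 1514.0
grey [[157.0, 222.0], [194.0, 215.0], [201.0, 251.0], [164.0, 258.0]] [[466.0, 231.0], [479.0, 158.0], [408.0, 145.0], [396.0, 218.0]] c [437. 188.  24.] 1198.0
grey [[216.0, 137.0], [316.0, 123.0], [324.0, 178.0], [224.0, 192.0]] [[631.0, 112.0], [654.0, -86.0], [544.0, -98.0], [521.0, 99.0]] c [588.   6.  24.] 5231.0
```

View pics/crop.png

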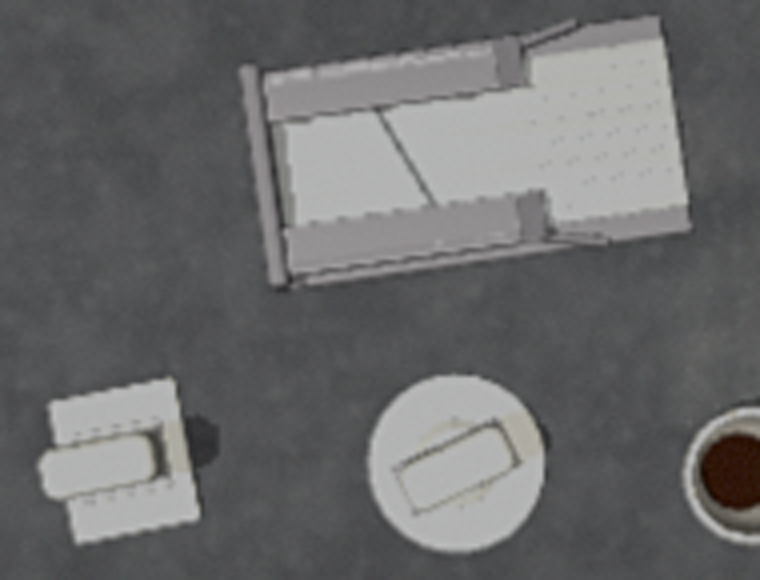

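The enlarged crop shows guard foot corners at crop (48,403),(173,378),(200,518),(77,545), slicer stop at left (241,67)-(273,287), landing end at (658,16)-(691,232), and lip inner edges (285,122)-(530,86) and (292,226)-(543,192).

```bash
python3 - <<'E'
from h import *
p=ctrl.camera_params("top")
f=lambda c,z: ray(p,(np.float64(c)+.5)/4-.5+[150,120],z)[:,:2]
def sh(n,c,z):
    w=f(c,z);print(n,np.round(w,1).tolist(),'mean',np.round(w.mean(0),1));return w
g=sh('foot',[[48,403],[173,378],[200,518],[77,545]],6)
v=(g[1]+g[2]-g[0]-g[3]);print('x-axis ang',np.degrees(np.arctan2(v[1],v[0])))
v=(g[3]+g[2]-g[0]-g[1]);print('y-axis ang',np.degrees(np.arctan2(v[1],v[0])),np.linalg.norm(g[1]-g[0]),np.linalg.norm(g[2]-g[1]))
b=sh('bar',[[40,452],[152,433],[156,482],[46,498]],76)
v=(b[1]+b[2]-b[0]-b[3]);print('bar ang',np.degrees(np.arctan2(v[1],v[0])))
sh('press',[[368,463],[545,463],[456,374],[456,552]],3)
s=sh('stop far corners z38',[[241,67],[273,287]],38)
o=sh('open end z14',[[658,16],[691,232]],24)
o2=sh('deck end z14',[[660,38],[687,208]],14)
u=sh('lip in up',[[285,122],[530,86]],30);l=sh('lip in lo',[[292,226],[543,192]],30)
for a in (u,l): d=a[0]-a[1];print(np.degrees(np.arctan2(d[1],d[0])))
d=s.mean(0)-o.mean(0);print('axis',np.degrees(np.arctan2(d[1],d[0])),np.linalg.norm(d),(s.mean(0)+o.mean(0))/2)
d=s[0]-s[1];print('stop perp',np.degrees(np.arctan2(d[1],d[0])))
d=o[0]-o[1];print('open perp',np.degrees(np.arctan2(d[1],d[0])),np.linalg.norm(d))
E
```

```text
foot [[469.2, 225.3], [480.2, 162.5], [410.2, 150.3], [398.3, 211.9]] mean [439.5 187.5]
x-axis ang -79.5964101455392
y-axis ang -169.65018018843534 63.74567453985354 70.99528882875738
bar [[447.0, 213.3], [454.4, 161.6], [431.9, 160.1], [425.8, 210.9]] mean [439.8 186.5]
bar ang -82.46889154077132
press [[435.4, 66.2], [433.2, -22.1], [478.7, 21.1], [390.1, 23.4]] mean [434.3  22.1]
stop far corners z38 [[629.9, 121.8], [522.5, 108.4]] mean [576.2 115.1]
open end z14 [[652.2, -82.9], [545.1, -95.7]] mean [598.7 -89.3]
deck end z14 [[643.2, -84.7], [557.9, -95.4]] mean [600.6 -90.1]
lip in up [[603.7, 101.7], [618.2, -18.6]] mean [610.9  41.5]
lip in lo [[552.5, 99.3], [566.0, -23.5]] mean [559.3  37.9]
96.87315437993733
96.24549334249302
axis 96.27157489656221 205.55060416332182 [587.43046079  12.90789222]
stop perp 7.099772709559171
open perp 6.809806146128396 107.92231030795702
```

carry_out(
  plan=[
    [[4.4,-1.8,0],[0,0,-8],1],
    [[8.8,-3.6,0],[0,0,-16],1],
    [[13.2,-5.4,0],[0,0,-24],1],
    [[17.6,-7.2,0],[0,0,-32],1],
    [[22,-9,0],[0,0,-40],1],
  ],
  newtons=40,
)

```text
time: 0.6
ee_pos: [363.6, -419.3, 230.8]
ee_rot: [-3.141, -0.0, 1.007]
contact_force: [1.3, -0.5, -0.4]
opening: 85.5
grip_force: 0.0
```

```bash
cat >> h.py <<'E'
def go(x,y,z,yaw):
    s=ctrl.observe(); M=R.from_euler('xyz',s["ee_rot"])
    T=R.from_euler('xyz',[np.pi,0,np.radians(yaw)])
    d=M.inv().apply(np.array([x,y,z])-s["ee_pos"])/10
    print('t',round(float(s["time"]),2),'at',np.round(s["ee_pos"],1),np.round(np.degrees(s["ee_rot"]),1),'F',np.round(s["contact_force"],1),'op',np.round(s["opening"],1),np.round(s["grip_force"],1))
    print('shift',np.round(d,2),'turn',np.round((M.inv()*T).as_rotvec(degrees=True),1))
E
python3 -c "
from h import *
go(439,187,180,100)"
```

```text
t 0.6 at [ 363.6 -419.3  230.8] [-180.    -0.    57.7] F [ 1.3 -0.5 -0.4] op 85.5 0.0
shift [ 55.29 -26.     5.11] turn [ -0.   -0.  -42.3]
```

carry_out(
  plan=[
    [[4.2,-2,0.4],[0,0,-8.5],1],
    [[8.4,-4,0.8],[0,0,-17],1],
    [[12.6,-6,1.2],[0,0,-25.5],1],
    [[16.8,-8,1.6],[0,0,-34],1],
    [[21,-10,2],[0,0,-42.3],1],
  ],
)

```text
time: 1.1
ee_pos: [391.1, -188.2, 210.7]
ee_rot: [-3.141, -0.0, 1.746]
contact_force: [1.1, 0.5, 0.6]
opening: 85.6
grip_force: 0.0
```

```bash
python3 -c "
from h import *
go(439,187,180,100)"
```

```text
t 1.1 at [ 391.1 -188.2  210.7] [-180.   -0.  100.] F [1.1 0.5 0.6] op 85.6 0.0
shift [36.11 11.25  3.08] turn [-0. -0.  0.]
```

carry_out(
  plan=[
    [[4,1.2,0],[0,0,0],1],
    [[8.4,2.5,0.5],[0,0,0],1],
    [[12.8,3.9,1],[0,0,0],1],
    [[17.2,5.3,1.5],[0,0,0],1],
    [[21.6,6.7,1.5],[0,0,0],1],
  ],
)

```text
time: 1.6
ee_pos: [420.4, 36.0, 195.2]
ee_rot: [-3.14, -0.0, 1.74]
contact_force: [0.9, -0.8, 0.4]
opening: 85.3
grip_force: 0.0
```

carry_out(
  plan=[
    [[4.2,1.3,0.5],[0,0,0],1],
    [[8,2.5,1],[0,0,0],1],
    [[11.5,3.7,1.5],[0,0,0],1],
    [[14.5,4.5,1.5],[0,0,0],1],
    [[14.5,4.5,1.5],[0,0,0],1],
  ],
)

```text
time: 2.1
ee_pos: [440.2, 187.6, 180.1]
ee_rot: [-3.14, -0.001, 1.745]
contact_force: [0.4, 0.6, -0.2]
opening: 85.2
grip_force: 0.0
```

```bash
python3 -c "
from h import *
go(439.5,187,50,100)
im=ctrl.read_camera('wrist');cv2.imwrite('pics/w1.png',im[:,:,::-1])
p=ctrl.camera_params('wrist');print(p['origin'],p['rotation'])"
```

```text
t 2.1 at [440.2 187.6 180.1] [-1.799e+02 -1.000e-01  1.000e+02] F [ 0.4  0.6 -0.2] op 85.2 0.0
shift [-0.06 -0.06 13.01] turn [-0.1 -0.1 -0. ]
[427.74221772 261.64736165 323.25992624] [-0.30510246  0.00409526  0.17254226]
```

View pics/w1.png

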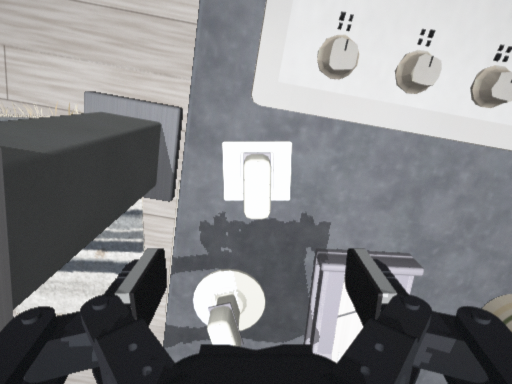

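The wrist view shows the guard foot with corners near (222,142), (291,142), (291,201), (222,201) and its bar between (244,153) and (271,219), unrotated; the press is at (229,300), clear of it.

```bash
python3 -c "
from h import *
p=ctrl.camera_params('wrist')
w=ray(p,[[222,142],[291,142],[291,201],[222,201]],6);print(np.round(w,1),w.mean(0))
w=ray(p,[[244,156],[271,156],[270,216],[245,216]],76);print(np.round(w,1),w.mean(0))
print(ray(p,[[229,300]],4))"
```

```text
[[400.3 210.8   6. ]
 [470.1 223.1   6. ]
 [483.3 160.3   6. ]
 [409.2 147.3   6. ]] [440.75062304 185.38643882   6.        ]
[[425.5 213.9  76. ]
 [447.1 217.7  76. ]
 [456.  166.1  76. ]
 [434.8 162.4  76. ]] [440.87565499 190.03973797  76.        ]
[[435.40091709  21.2922292    4.        ]]
```

carry_out(
  plan=[
    [[0,0,3.5],[0,0,0],1],
    [[0,0,7],[0,0,0],1],
    [[0,0,10],[0,0,0],1],
    [[0,0,12.5],[0,0,0],1],
    [[0,0,14.4],[0,0,0],1],
  ],
)

```text
time: 2.65
ee_pos: [440.1, 183.0, 35.2]
ee_rot: [-3.139, 0.001, 1.739]
contact_force: [-0.7, -0.8, 0.6]
opening: 85.6
grip_force: 0.0
```

carry_out(
  plan=[
    [[0,0,0],[0,0,0],-1],
    [[0,0,0],[0,0,0],-1],
    [[0,0,0],[0,0,0],-1],
    [[0,0,0],[0,0,0],-1],
    [[0,0,0],[0,0,0],-1],
  ],
)

```text
time: 3.15
ee_pos: [441.8, 184.9, 38.9]
ee_rot: [3.139, -0.0, 1.74]
contact_force: [-0.0, -0.8, 4.4]
opening: 23.5
grip_force: 40.4
```

carry_out(
  plan=[
    [[0,0,0],[0,0,0],-1],
    [[0,0,0],[0,0,0],-1],
    [[0,0,0],[0,0,0],-1],
    [[0,0,0],[0,0,0],-1],
    [[0,0,0],[0,0,0],-1],
  ],
)

```text
time: 3.65
ee_pos: [441.9, 184.9, 39.0]
ee_rot: [3.139, -0.0, 1.74]
contact_force: [0.4, -1.2, 6.1]
opening: 23.3
grip_force: 40.6
```

```bash
python3 -c "
from h import *
go(440,187,120,100)"
```

```text
t 3.65 at [441.9 184.9  39. ] [179.8  -0.   99.7] F [ 0.4 -1.2  6.1] op 23.3 40.6
shift [ 0.24 -0.13 -8.1 ] turn [ 0.2 -0.  -0.3]
```

carry_out(
  plan=[
    [[0,0,-1],[0,0,0],-1],
    [[0,0,-3],[0,0,0],-1],
    [[0,0,-5],[0,0,0],-1],
    [[0,0,-7],[0,0,0],-1],
    [[0,0,-8],[0,0,0],-1],
  ],
)

```text
time: 4.15
ee_pos: [441.3, 184.9, 119.4]
ee_rot: [3.139, -0.0, 1.74]
contact_force: [0.2, -0.5, -2.4]
opening: 23.6
grip_force: 39.7
```

```bash
python3 -c "
from h import *
go(596,-55,115,96.7)"
```

```text
t 4.15 at [441.3 184.9 119.4] [179.9  -0.   99.7] F [ 0.2 -0.5 -2.4] op 23.6 39.7
shift [-26.26  11.19   0.45] turn [ 0.1 -0.   3. ]
```

carry_out(
  plan=[
    [[-2,1,0],[0,0,0.6],-1],
    [[-5,2.2,0],[0,0,1.2],-1],
    [[-8,3.5,0],[0,0,1.8],-1],
    [[-11,4.8,0],[0,0,2.4],-1],
    [[-14,6,0],[0,0,3],-1],
  ],
)

```text
time: 4.65
ee_pos: [523.9, 55.7, 116.7]
ee_rot: [-3.141, -0.0, 1.688]
contact_force: [0.3, -0.5, -0.8]
opening: 23.2
grip_force: 39.7
```

```bash
python3 -c "
from h import *
go(596,-55,115,96.7)"
```

```text
t 4.65 at [523.9  55.7 116.7] [-179.9   -0.    96.7] F [ 0.3 -0.5 -0.8] op 23.2 39.7
shift [-11.84   5.87   0.16] turn [-0.1 -0.  -0. ]
```

carry_out(
  plan=[
    [[-3,1.5,0],[0,0,0],-1],
    [[-6,3,0],[0,0,0],-1],
    [[-9,4.5,0],[0,0,0],-1],
    [[-11,5.5,0],[0,0,0],-1],
    [[-11.8,5.9,0],[0,0,0],-1],
  ],
)

```text
time: 5.15
ee_pos: [596.3, -55.4, 116.2]
ee_rot: [-3.14, -0.0, 1.686]
contact_force: [-0.9, -0.6, -0.5]
opening: 23.7
grip_force: 39.6
```

carry_out(
  plan=[
    [[0,0,1],[0,0,0],-1],
    [[0,0,2],[0,0,0],-1],
    [[0,0,3],[0,0,0],-1],
    [[0,0,3],[0,0,0],-1],
    [[0,0,3],[0,0,0],-1],
  ],
)

```text
time: 5.65
ee_pos: [595.5, -52.7, 86.7]
ee_rot: [-3.14, -0.0, 1.689]
contact_force: [-0.1, -0.5, -1.0]
opening: 23.4
grip_force: 39.7
```

```bash
python3 -c "
from h import *
go(596,-55,56,96.7)
for n in ('wrist','top'):
    im=ctrl.read_camera(n);cv2.imwrite(f'pics/{n}2.png',im[:,:,::-1])
    p=ctrl.camera_params(n);print(p['origin'],p['rotation'])
s=cv2.imread('pics/top2.png')[110:210,200:340];a=cv2.resize(s,(560,400))
cv2.imwrite('pics/top2c.png',a)"
```

```text
t 5.65 at [595.5 -52.7  86.7] [-179.9   -0.    96.8] F [-0.1 -0.5 -1. ] op 23.4 39.7
shift [-0.23  0.03  3.07] turn [-0.1 -0.   0.1]
[587.13742948  23.30616662 230.31849921] [-0.30487821  0.00205189  0.11776849]
[470.81960415  22.31265506 893.46236729] [ 0.05012727  0.01320523 -1.59560304]
```

View pics/wrist2.png

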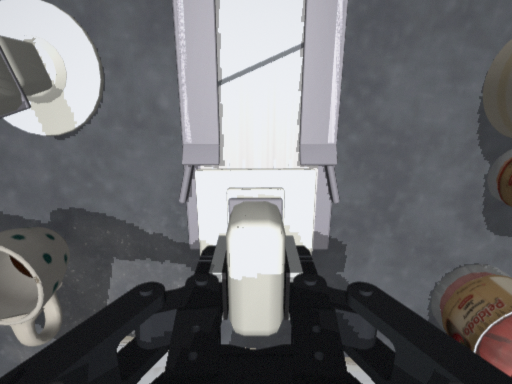

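The wrist view shows the guard over the landing: foot front edge at row 168, cols 196–316; lips' inner edges at cols 219–301 (row 147) and 217–303 (row 5), parallel to the guard and nearly centred.

```bash
python3 -c "
from h import *
p=ctrl.camera_params('wrist')
M=R.from_euler('z',-96.7,degrees=True)
def sh(n,c,z):
    w=ray(p,c,z);l=M.apply(w-[588,12.5,0]);print(n,np.round(w[:,:2],1).tolist(),'slicer',np.round(l[:,:2],1).tolist(),l.mean(0)[:2].round(1))
sh('foot front',[[196,168],[316,168]],53.7)
sh('upturn',[[219,147],[301,147]],36)
sh('upturn outer',[[183,147],[337,147]],36)
sh('lip',[[218,135],[301,135]],31)
sh('lipfar',[[218,5],[303,5]],30)
"
```

```text
foot front [[557.1, -21.2], [627.2, -12.9]] slicer [[-29.9, 34.7], [-29.8, -35.9]] [-29.9  -0.6]
upturn [[567.7, -10.4], [619.3, -4.2]] slicer [[-20.3, 22.8], [-20.3, -29.1]] [-20.3  -3.2]
upturn outer [[545.0, -13.0], [641.9, -1.6]] slicer [[-20.3, 45.7], [-20.3, -51.9]] [-20.3  -3.1]
lip [[565.9, -3.6], [618.9, 2.7]] slicer [[-13.4, 23.8], [-13.4, -29.5]] [-13.4  -2.9]
lipfar [[559.8, 69.9], [608.3, 75.6]] slicer [[60.3, 21.3], [60.3, -27.5]] [60.3 -3.1]
```

carry_out(
  plan=[
    [[-0.4,0.1,0],[0,0,0],-1],
    [[-0.8,0.25,0],[0,0,0],-1],
    [[-0.8,0.25,1],[0,0,0],-1],
    [[-0.8,0.25,2],[0,0,0],-1],
    [[-0.8,0.25,2.8],[0,0,0],-1],
  ],
)

```text
time: 6.25
ee_pos: [598.8, -61.1, 57.4]
ee_rot: [-3.14, -0.001, 1.688]
contact_force: [0.3, 0.8, -2.4]
opening: 23.6
grip_force: 39.7
```

carry_out(
  plan=[
    [[0,0,0.2],[0,0,0],-1],
    [[0,0,0.4],[0,0,0],-1],
    [[0,0,0.4],[0,0,0],-1],
    [[0,0,0.4],[0,0,0],-1],
    [[0,0,0.4],[0,0,0],-1],
  ],
)

```text
time: 6.75
ee_pos: [599.7, -61.2, 55.8]
ee_rot: [3.141, 0.0, 1.688]
contact_force: [0.7, 0.5, -2.6]
opening: 23.7
grip_force: 39.7
```

```bash
python3 -c "
from h import *
go(598.5,-60,53,96.7)
"
```

```text
t 6.75 at [599.7 -61.2  55.8] [179.9   0.   96.7] F [ 0.7  0.5 -2.6] op 23.7 39.7
shift [ 0.13 -0.11  0.28] turn [0.1 0.  0. ]
```

carry_out(
  plan=[
    [[0,0,0.1],[0,0,0],-1],
    [[0,0,0.2],[0,0,0],-1],
    [[0,0,0.3],[0,0,0],-1],
    [[0,0,0.3],[0,0,0],-1],
    [[0,0,0.3],[0,0,0],-1],
  ],
)

```text
time: 7.25
ee_pos: [599.5, -61.2, 53.1]
ee_rot: [3.141, 0.0, 1.688]
contact_force: [-2.2, 0.0, 4.0]
opening: 23.8
grip_force: 40.3
```

```bash
python3 -c "
from h import *
go(598.5,-60,53,96.7)
im=ctrl.read_camera('wrist');cv2.imwrite('pics/w3.png',im[:,:,::-1])
"
```

```text
t 7.25 at [599.5 -61.2  53.1] [180.    0.   96.7] F [-2.2  0.   4. ] op 23.8 40.3
shift [ 0.13 -0.09  0.01] turn [0. 0. 0.]
```

View pics/w3.png

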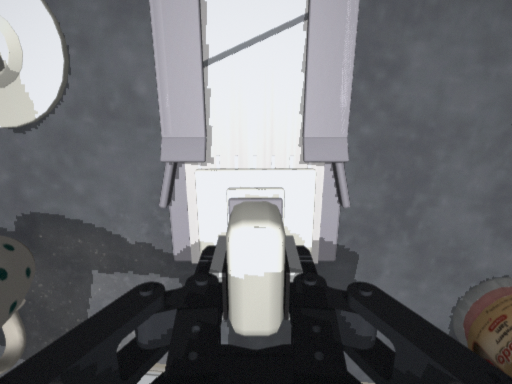

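The guard is on the deck: foot front at row 168, cols 196–316, centred on the lips (cols 205–304) just before their upturned ends at row 162. Sliding in.

carry_out(
  plan=[
    [[0.6,0,-0.1],[0,0,0],-1],
    [[1.4,0,-0.1],[0,0,0],-1],
    [[2.2,0,-0.1],[0,0,0],-1],
    [[3.0,0,-0.1],[0,0,0],-1],
    [[3.8,0,-0.1],[0,0,0],-1],
  ],
)

```text
time: 7.8
ee_pos: [594.8, -22.5, 53.1]
ee_rot: [-3.141, -0.0, 1.688]
contact_force: [0.5, -1.0, -0.7]
opening: 23.8
grip_force: 39.9
```

```bash
python3 -c "
from h import *
go(583,77,53,96.7)
"
```

```text
t 7.8 at [594.8 -22.5  53.1] [-180.    -0.    96.7] F [ 0.5 -1.  -0.7] op 23.8 39.9
shift [ 1.002e+01 -1.000e-02  1.000e-02] turn [-0. -0.  0.]
```

Clean, low forces. Continue.

carry_out(
  plan=[
    [[0.8,0,0],[0,0,0],-1],
    [[1.6,0,0],[0,0,0],-1],
    [[2.4,0,0],[0,0,0],-1],
    [[3.2,0,0],[0,0,0],-1],
    [[4,0,0],[0,0,0],-1],
  ],
)

```text
time: 8.3
ee_pos: [590.1, 17.1, 53.1]
ee_rot: [-3.141, -0.0, 1.688]
contact_force: [-0.3, 0.0, -1.5]
opening: 23.6
grip_force: 39.7
```

carry_out(
  plan=[
    [[0.8,0,0],[0,0,0],-1],
    [[1.6,0,0],[0,0,0],-1],
    [[2.4,0,0],[0,0,0],-1],
    [[3.2,0,0],[0,0,0],-1],
    [[4,0,0],[0,0,0],-1],
  ],
)

```text
time: 8.8
ee_pos: [585.6, 56.7, 53.3]
ee_rot: [-3.142, -0.0, 1.688]
contact_force: [-0.1, 1.1, -0.8]
opening: 23.2
grip_force: 39.6
```

```bash
python3 -c "
from h import *
go(583,77,53,96.7)
"
```

```text
t 8.8 at [585.6  56.7  53.3] [-180.    -0.    96.7] F [-0.1  1.1 -0.8] op 23.2 39.6
shift [ 2.05 -0.02  0.03] turn [-0. -0.  0.]
```

carry_out(
  plan=[
    [[0.4,0,0],[0,0,0],-1],
    [[0.8,0,0],[0,0,0],-1],
    [[1.2,0,0],[0,0,0],-1],
    [[1.5,0,0],[0,0,0],-1],
    [[1.7,0,0],[0,0,0],-1],
  ],
)

```text
time: 9.3
ee_pos: [583.7, 72.6, 53.4]
ee_rot: [3.142, 0.001, 1.688]
contact_force: [0.4, -4.0, -1.1]
opening: 23.7
grip_force: 39.7
```

carry_out(
  plan=[
    [[0.1,0,0],[0,0,0],-1],
    [[0.2,0,0],[0,0,0],-1],
    [[0.3,0,0],[0,0,0],-1],
    [[0.4,0,0],[0,0,0],-1],
    [[0.4,0,0],[0,0,0],-1],
  ],
)

```text
time: 9.8
ee_pos: [583.5, 74.1, 54.1]
ee_rot: [3.142, 0.005, 1.686]
contact_force: [-0.2, -9.0, 2.9]
opening: 23.8
grip_force: 40.1
```

Contact with the end stop at about the expected position (9 N). Relax, open, rise.

carry_out(
  plan=[
    [[-0.2,0,0],[0,0,0],-1],
    [[-0.2,0,0],[0,0,0],1],
    [[-0.2,0,0],[0,0,0],1],
    [[-0.2,0,0],[0,0,0],1],
    [[-0.2,0,0],[0,0,0],1],
  ],
)

```text
time: 10.3
ee_pos: [583.5, 75.3, 53.4]
ee_rot: [3.141, -0.0, 1.688]
contact_force: [-0.2, 0.5, -0.9]
opening: 79.4
grip_force: 0.0
```

carry_out(
  plan=[
    [[0,0,0],[0,0,0],1],
    [[0,0,-1],[0,0,0],1],
    [[0,0,-4],[0,0,0],1],
    [[0,0,-8],[0,0,0],1],
    [[0,0,-12],[0,0,0],1],
  ],
)

```text
time: 10.8
ee_pos: [583.0, 74.9, 175.0]
ee_rot: [-3.141, -0.0, 1.688]
contact_force: [0.8, -0.6, 1.2]
opening: 85.3
grip_force: 0.0
```

```bash
python3 -c "
from h import *
go(583,77,53,96.7)
im=ctrl.read_camera('wrist');cv2.imwrite('pics/w4.png',im[:,:,::-1])
p=ctrl.camera_params('wrist');print(p['origin'])
im=ctrl.read_camera('top');cv2.imwrite('pics/top4.png',im[:,:,::-1])
"
```

```text
t 10.8 at [583.   74.9 175. ] [-180.    -0.    96.7] F [ 0.8 -0.6  1.2] op 85.3 0.0
shift [ 0.2   0.03 12.2 ] turn [-0. -0.  0.]
[575.20626122 151.25110318 327.06701938]
```

View pics/w4.png

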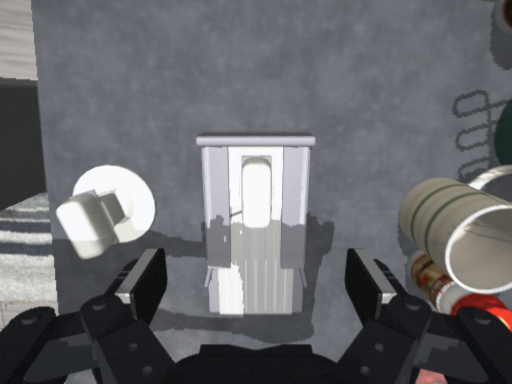

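The guard is standing between the lips at the end stop (bar cols 243–271, rows 157–227; stop at rows 134–146). Quick numeric check.

```bash
python3 -c "
from h import *
p=ctrl.camera_params('wrist')
M=R.from_euler('z',-96.7,degrees=True)
sh=lambda n,c,z:print(n,np.round(M.apply(ray(p,c,z)-[590.5,12.5,0])[:,:2],1).tolist())
sh('bar far/near',[[257,158],[257,226]],90)
sh('stop top inner/outer',[[256,145],[256,134]],38)
sh('open end',[[256,314]],14)
sh('lips',[[229,200],[283,200]],30)"
```

```text
bar far/near [[93.6, -5.1], [36.5, -5.1]]
stop top inner/outer [[95.7, -4.9], [105.8, -4.9]]
open end [[-112.5, -5.3]]
lips [[38.9, 22.3], [38.7, -32.4]]
```

```bash
python3 -c "
from h import *
print(ctrl.hand_in())"
```

```text
the job is handed in; nothing more can be done
None
```

The rectangular-footed guard is under both lips and pushed home to the end stop (about x = 64 mm by the wrist camera), the gripper has let go, the press was not touched, and the job is handed in at about 11 s; no verdict came back.

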